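# Gauge a round leather-cutting die and hold the hand lens at its focus

## Task

Check the round cutting die: take the amber gauge disc by its knob, set it gently into the die so that its flange lies flat on the cutting edge, without shifting the die, and let go. Then pick up the hand lens by its handle and hold it level and centred over the die, with the middle of the lens at the height of the red tip of the little upright square, where the lens is in focus. Finish while still holding the lens there, steady and touching nothing but your fingers; leave the square, the punch, the thread spool and the hammer where they are.

Things in the scene. Friction and masses are not known exactly. Their poses are not given: they have to be found in the camera images.
- gauge_grip (a point): Gauge disc (loose, 50 g), amber: upwards a boss 47 mm across, 5 deep (foot chamfered 1.5), a flange 60 across, 5 thick, an aluminium knob 16 across, 34 tall. Stands upright on the bench beside the slab. Point on the knob's axis, 12 mm below its top, 22 above the flange's top, 27 above the flange's underside, 32 above the disc's underside; z up.
- gauge_seat (a point): The centre of the gauge flange's underside (the face that rests on the die's edge), 5 mm above the disc's underside. z up.
- die_rim (a point): Round cutting die (loose steel ring, about 260 g, 62 mm outside diameter, 32 mm tall, blue with a bright upper edge) standing edge up on the slab. This point is the centre of the circle at the top of its edge, where the edge is 59 mm outside and 52 mm inside diameter; the hole is open for at least 20 mm below it. z up.
- loupe_grip (a point): Place to grip on the hand lens, near its centre of mass. The lens (loose, 110 g) lies flat on the bench on the other side of the slab from the gauge: steel frame 70 mm across, 12 thick, straight black handle 18 wide, 14 thick. Point mid handle, 7 mm above its underside; x along the handle to the lens, z up; the handle reaches 76 mm to -x, 20 to +x.
- loupe_lens (a point): Centre of the hand lens's glass, midway through its thickness: 70 mm from loupe_grip along +x, 6 mm above the underside. Same axes; the lens is level when z is upright.
- square_tip (a point): Small square standing upright on the far part of the slab: grey head 76 by 18 mm, steel blade 20 wide, its last 10 mm red. Point: centre of the blade's top end, 110 to 140 mm above the slab, set differently each time: the height at which the middle of the lens focuses on the die. The blade slides if pushed; leave it alone.
- slab: Off-white punching slab, 300 mm (x) by 280 mm (y) by 30 mm thick, fixed on the bench. Origin at the centre of its underside, z up.
- punch: Hollow steel punch lying on the slab, 110 mm long, 18 mm thick, origin under its middle, x along it. Leave it alone.
- spool: Spool of black thread with yellow ends, 42 mm in diameter, 64 mm tall, standing on the bench. Origin at the centre of its underside. Leave it alone.
- hammer: Ball-peen hammer with a wooden handle lying on the bench, 34 mm thick; origin under its head, the handle runs 215 mm along -x. Leave it alone.
Things that resemble listed ones, but are neither listed nor needed, are in the scene too. Leave any pink or turquoise look-alike of the part that bears gauge_grip alone.

How it is judged:
By the outcome, as a careful person would: the job done as asked, in the order asked, and still so for the second after the job is handed in, while the arm keeps its last pose, push and grip.
It also fails if it takes over 64 s, if anything falls off the work surface, if the arm or the gripper's body presses on something with over 40 N, if the wrist force passes 120 N, or if a joint passes its speed limit or range.

## Robot

A 6-joint arm with a two-finger parallel gripper is mounted at the origin on the work surface. World frame = base frame: x ahead of the robot, y to its left, z up, the work surface at z = 0. Lengths are in mm, angles in rad, forces in N, time in s.
With the tool pointing down it reaches from about 375 to 975 mm from the base axis. Payload 3.8 kg.
Tool frame: the origin (TCP) lies at the very end of the fingers, on their centre line; the grasp point (between the pads) lies 19 mm behind it (robot.grip_depth is the z of the grasp point in the tool frame, in mm); z points along the fingers, y is the line along which they close (so a half turn about z gives the same grasp; the last joint's range is limited). The gripper opens to 85 mm and grips with 20 to 120 N. Pads are 22 mm wide; open, the fingers measure 114 mm over their backs; the gripper's body (76 mm by 85 mm) begins 54 mm behind the grasp point. The pads swing forward as they close: fully open they stand 13 mm farther back than shut.
Start: joints at [1.084, 0.264, 1.604, -0, 1.274, -0.037], TCP at [293.477, 607.856, 231.28] pointing down, gripper open.
Joint ranges: [-2.63, 2.63], [-0.94, 2.18], [0.31, 2.57], [-1.31, 4.45], [0, 2.66], [-2.55, 2.55]. Speed limits (rad/s): [2.57, 2.57, 3.14, 3.14, 3.14, 3.14].

## Interface

Orientations are given as a unit quaternion [x, y, z, w].
In Python, from bench import robot, get_image, calibration, workorder gives the robot as it stands. The module is installed in compiled form; this text tells all that it offers.
- The arm moves only by the tool play_rows, never from a script. Its argument "increments" is a list that holds one entry, the list of rows, each a list of 7 numbers: the shift along the tool's x, y, z scaled (see below), then the turn, a rotation vector about the tool's x, y, z scaled (see below), then the closure in counts, from 0 (fully open) to 255 (shut). In form: [[[x, y, z, rx, ry, rz, grip], ...]]. A call has 1 to 5 rows; each row shifts and turns the commanded pose from where the row before left it, along the tool's axes as they then stand; what a row does not reach is not made up. The controller multiplies each number of a shift by 0.05 m and each number of a turn by 6 degrees. A row lasts 1/12 s, in which the tool goes at most 41.7 mm and 7.16 degrees, less where a joint would pass 70% of its speed; a pose out of reach is approached as far as the arm can. A call with a number of a shift or a turn outside -1 to 1 is refused whole. A call with a gripper value outside its range is refused whole. The fingers move at their own pace and stop on an object; the grip force is fixed at half the most. Time passes only in rows, so rows that do not move let the fingers close. It gives the time, the measured TCP pose, the force, the opening and the grip force at its end, in the units of the state.
- robot.observe(): the state, without advancing time (a new reading comes with each control period).
- get_image(name): name is "side" or "top" or "wrist"; returns (picture, depth): 384x512x3 uint8, red, green, blue; 384x512 float32, mm along the optical axis (not along the pixel's ray), 0 where there is no reading.
- calibration(name): a dict with "intrinsics" (3x3 intrinsics, pixels), "R" (3x3) and "t" (3): a world point X has camera coordinates R X + t; the wrist camera has in their place "tool_from_camera" (4x4, takes a point from camera to tool coordinates, whose origin is the TCP and whose axes are the flange's). Camera axes: x right, y down, z forward; pixel columns grow to the right and rows downward; lengths in mm; the calibration is good to about 2 mm. A picture is of the moment at which its call begins: read the wrist's pose just before it. calibration takes no time and is no camera call.
- workorder.sign_off(): hands the job in; it is judged then, once.
The state is a dict: "t": time; "q": joint angles; "qvel": joint speeds; "joint_torque": joint torques, N m; "position": TCP position; "orientation": TCP orientation; "ft_force": force on the tool from outside, world axes, zero at the start; "wrist_torque": the same for the moment, N m; "opening": opening from 0.0 (shut) to 1.0 (fully open); "grasp_force": force on a finger pad.
Only numpy, scipy, OpenCV 4.12 (cv2) and the standard library are available. Lean on these libraries where they do the work, as an engineer would, in place of code of your own. Each camera call takes 0.05 s, during which the arm holds its last target. There are 200 camera calls.

## Working session

There is one attempt and no reset: what is moved stays moved. The work goes in short steps, Python scripts to look and compute and a tool call to move; the robot and the scene stay as the last step left them, time stands still between calls to the robot, and variables do not carry over. Pictures are saved under pics/ and viewed, at most 10 in all, crops included, and the job is handed in when it is done.

Besides the shell and the picture viewer there is one more tool, called after "Call:" in YAML: its name, and indented under it one key for each argument. play_rows: Moves the arm, as the interface text tells. Its arguments: {"type":"object","properties":{"increments":{"type":"array"}},"required":["increments"]}

```bash
mkdir -p pics; ls; cat > h.py <<'E'
import numpy as np,cv2
from bench import robot,get_image,calibration,workorder
from scipy.spatial.transform import Rotation as Rn
def pts(name):
    s=robot.observe(); im,d=get_image(name); c=calibration(name); K=np.array(c["intrinsics"])
    v,u=np.mgrid[:384,:512]; P=np.stack([(u-K[0,2])/K[0,0]*d,(v-K[1,2])/K[1,1]*d,d],-1).astype(float)
    if name=="wrist":
        T=np.array(c["tool_from_camera"]); P=P@T[:3,:3].T+T[:3,3]
        P=P@Rn.from_quat(s["orientation"]).as_matrix().T+np.array(s["position"])
    else: P=(P-np.array(c["t"]))@np.array(c["R"])
    P[d==0]=np.nan
    return im,P
E
python3 - <<'E'
from h import *
for n in("top","side"):
    im,P=pts(n); np.savez(f"{n}0.npz",im=im,P=P)
    cv2.imwrite(f"pics/{n}0.png",cv2.resize(im[...,::-1],(800,600)))
    c=calibration(n);print(n,c["intrinsics"],c["R"],c["t"])
print(calibration("wrist"));print(robot.observe(),robot.grip_depth)
E
```

```text
pics
top [[450.01755464   0.         246.25157804]
 [  0.         450.01755464 189.9240393 ]
 [  0.           0.           1.        ]] [[ 0.0035543  -0.99993016  0.01127152]
 [-0.99173308 -0.00497052 -0.12822169]
 [ 0.12826876 -0.01072261 -0.99168148]] [ -23.42387031  596.41243133 1253.55120551]
side [[460.49348292   0.         241.53969018]
 [  0.         460.49348292 196.6840726 ]
 [  0.           0.           1.        ]] [[-0.99301693 -0.11784386 -0.00549601]
 [-0.07966512  0.70420571 -0.70551243]
 [ 0.08701063 -0.70014794 -0.70867624]] [ 575.38284965  139.13919262 1056.7252768 ]
{'intrinsics': array([[300.17082951,   0.        , 254.42299424],
       [  0.        , 300.17082951, 197.79960649],
       [  0.        ,   0.        ,   1.        ]]), 'tool_from_camera': array([[ 1.50528156e-03, -9.59718555e-01, -2.80959123e-01,
         7.12394869e+01],
       [ 9.99998679e-01,  1.27226552e-03,  1.01175838e-03,
         1.43651927e+00],
       [-6.13548686e-04, -2.80960275e-01,  9.59719202e-01,
        -1.42203458e+02],
       [ 0.00000000e+00,  0.00000000e+00,  0.00000000e+00,
         1.00000000e+00]])}
{'t': 0.1, 'q': array([ 1.08412574e+00,  2.64698905e-01,  1.60525303e+00,  2.51698736e-05,
        1.27367808e+00, -3.68560193e-02]), 'qvel': array([-0.00150357, -0.00060806, -0.00278665, -0.00204877,  0.00244999,
        0.00038004]), 'joint_torque': array([ 1.61334447e-03, -5.16707933e+01, -3.68588233e+01, -1.16605411e-04,
        6.28967100e-03,  2.03884547e-06]), 'position': array([293.14779367, 607.28870238, 230.06387369]), 'orientation': array([ 2.23019468e-01,  9.74813459e-01, -9.80868799e-04, -2.75239067e-04]), 'ft_force': array([-0.67554266, -0.41768619, -0.00674118]), 'wrist_torque': array([ 0.03250893,  0.04039653, -0.01117391]), 'grasp_force': 0.0, 'opening': 0.9954235839352141} -18.700000000000003
```

View pics/top0.png

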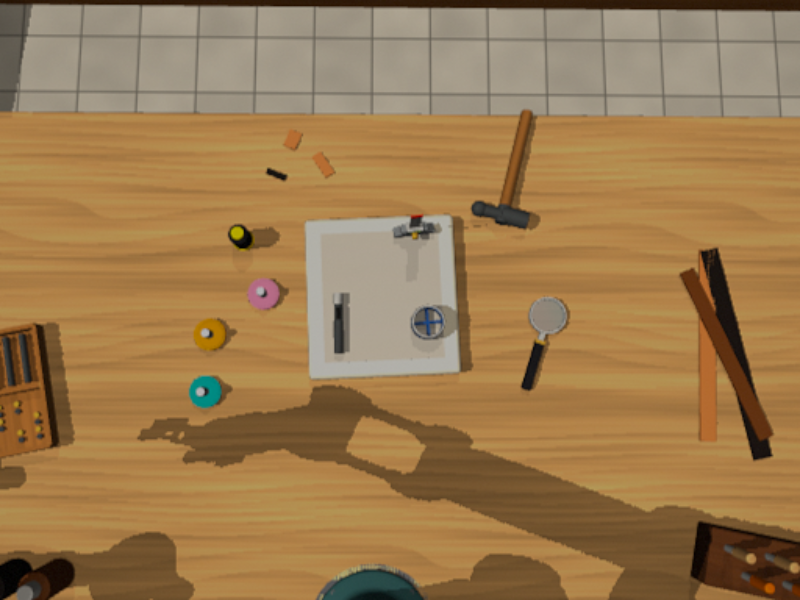

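View pics/side0.png

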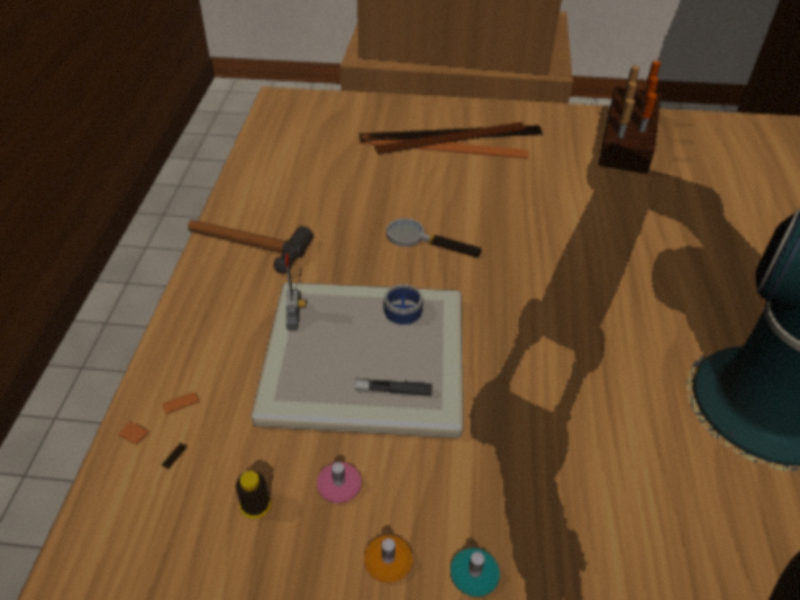

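The top view shows three discs: amber at (210,334), pink at (264,294) and turquoise at (206,392). Amber fits the description. The die is at (428,322), the lens at (548,316), the lens handle at (535,366), and the square's red tip at (416,218).

```bash
python3 - <<'E'
from h import *
for n in("top","side"):
    z=np.load(n+"0.npz");im,P=z["im"],z["P"];hsv=cv2.cvtColor(im,cv2.COLOR_RGB2HSV);k=1.5625
    v,u=np.mgrid[:384,:512]
    def near(x,y,r): return np.hypot(u-x/k,v-y/k)<r/k
    def rep(t,m,zl=None):
        m=m&np.isfinite(P[...,0])
        if zl: m&=(P[...,2]>zl[0])&(P[...,2]<zl[1])
        q=P[m]
        if len(q)==0: print(n,t,"none");return
        (c,r)=cv2.minEnclosingCircle(q[:,:2].astype(np.float32))
        print(n,t,len(q),"med",np.median(q,0).round(1),"circ",np.round(c,1),round(r,1),"z",np.percentile(q[:,2],[5,50,95]).round(1))
    S=lambda a,b:a if n=="top" else b
    g=near(*S((210,335),(388,560)),30)
    H=hsv[...,0].astype(int)
    rep("amber",g,(4,14)); rep("knob",g,(30,60))
    d=near(*S((428,322),(403,305)),26); rep("die",d,(50,75)); rep("diefloor",d,(20,45))
    l=near(*S((548,316),(405,233)),24); rep("lens",l,(5,25))
    hd=near(*S((533,365),(458,245)),32)&(hsv[...,2]<60);rep("handle",hd,(7,25))
    q=P[hd&(P[...,2]>7)&(P[...,2]<25)][:,:2]; print(cv2.minAreaRect(q.astype(np.float32)))
    t=near(*S((416,220),(290,262)),25)&((H<8)|(H>170))&(hsv[...,1]>120);rep("tip",t); print(np.argwhere(t)[:, ::-1].mean(0) if t.any() else 0, t.sum())
    q=P[t]; print(q[np.argsort(q[:,2])].round(0)[-8:].tolist())
    rep("slab",near(*S((380,300),(320,360)),15))
E
python3 - <<'E'
import numpy as np,cv2
im=np.load('top0.npz')['im'][120:270,110:380,::-1]
a=cv2.resize(im[60:140,0:90],(450,400),interpolation=cv2.INTER_CUBIC)
b=np.load('side0.npz')['im'][150:230,160:230,::-1]
b=cv2.resize(b,(350,400),interpolation=cv2.INTER_CUBIC)
cv2.imwrite('pics/crop.png',np.hstack([a,b]))
E
```

```text
top amber 316 med [528.1 303.7   9. ] circ [526.  305.6] 53.8 z [ 4.6  9.  12.8]
top knob 29 med [531.2 303.5  43. ] circ [529.6 304.5] 8.3 z [36.2 43.  48.4]
top die 117 med [551.6 -98.9  60.2] circ [551.3 -98.5] 30.8 z [52.4 60.2 65.4]
top diefloor 731 med [ 550.3 -100.8   30.3] circ [ 551.5 -100.6] 48.2 z [25.8 30.3 40.5]
top lens 415 med [ 568.7 -325.6    9.3] circ [ 561.6 -326.7] 41.5 z [ 5.5  9.3 13.8]
top handle 180 med [ 472.4 -295.2   13.4] circ [ 472.7 -293.8] 44.0 z [ 8.6 13.4 17. ]
((472.2605895996094, -295.0875549316406), (18.048751831054688, 87.1283950805664), 72.48757934570312)
top tip 11 med [722.6 -70.  144.3] circ [723.3 -73.5] 9.8 z [134.5 144.3 148.6]
[265.83333333 138.33333333] 12
[[724.0, -75.0, 143.0], [723.0, -77.0, 144.0], [723.0, -80.0, 145.0], [723.0, -67.0, 146.0], [722.0, -69.0, 147.0], [722.0, -72.0, 148.0], [722.0, -64.0, 149.0], [nan, nan, nan]]
top slab 286 med [591.4 -11.6  29.8] circ [591.5 -11.6] 27.6 z [25.6 29.8 34.1]
side amber 631 med [529.4 311.8  10.2] circ [529.8 305.1] 36.2 z [ 7.5 10.2 12.9]
side knob 84 med [530.3 309.9  43.2] circ [530.9 307.8] 8.7 z [31.5 43.2 46.3]
side die 245 med [550.1 -89.9  58.4] circ [551.1 -96.6] 32.1 z [50.8 58.4 63.9]
side diefloor 493 med [549.  -95.8  32.1] circ [ 549.7 -106.1] 54.2 z [28.6 32.1 44. ]
side lens 348 med [ 566.5 -322.1    9.9] circ [ 572.2 -315. ] 58.2 z [ 6.7  9.9 13.6]
side handle 152 med [ 472.6 -290.5   13.3] circ [ 473.  -291.9] 44.9 z [ 8.5 13.3 16.6]
((472.85650634765625, -292.2730407714844), (19.24698829650879, 89.72063446044922), 74.58885955810547)
side tip 25 med [722.8 -75.5 142. ] circ [ 745.2 -139. ] 81.5 z [ 28.  142.  149.4]
[183.03846154 165.84615385] 26
[[721.0, -62.0, 147.0], [724.0, -76.0, 147.0], [722.0, -64.0, 148.0], [722.0, -67.0, 149.0], [723.0, -70.0, 149.0], [723.0, -81.0, 149.0], [725.0, -80.0, 150.0], [nan, nan, nan]]
side slab 289 med [663.5  20.5  31.2] circ [660.6  19.3] 29.7 z [28.5 31.2 33.5]
```

View pics/crop.png

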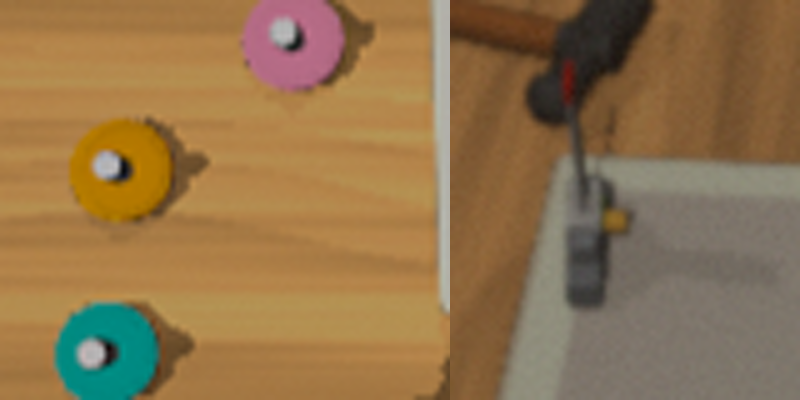

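The crop confirms it: the disc at crop (120,170) is amber with an aluminium knob, distinct from the pink and turquoise look-alikes. The red tip is on the square's blade at crop (568,80). Next I hover above the gauge.

```bash
cat >> h.py <<'E'
def go(x,y,z,yawy=None):
    s=robot.observe();R=Rn.from_quat(s["orientation"]);Rm=R.as_matrix();p=np.array(s["position"])
    d=Rm.T@(np.array([x,y,z])-p)/50
    yy=np.degrees(np.arctan2(Rm[1,1],Rm[0,1]))
    yw=np.radians(yy if yawy is None else yawy)
    Y=np.array([np.cos(yw),np.sin(yw),0]);Z=np.array([0,0,-1.]);X=np.cross(Y,Z)
    rv=(R.inv()*Rn.from_matrix(np.stack([X,Y,Z],1))).as_rotvec(degrees=True)/6
    print("t",round(s["t"],2),"p",p.round(1),"yawY",round(yy,2),"shift",d.round(3),"turn",rv.round(3),"F",np.round(s["ft_force"],1),"op",round(s["opening"],3),"g",round(s["grasp_force"],1))
E
python3 -c "
from h import *
go(530,306,130)"
```

```text
t 0.1 p [293.1 607.3 230.1] yawY 64.23 shift [-6.886 -3.363  2.007] turn [-0.019 -0.001 -0.   ] F [-0.7 -0.4 -0. ] op 0.995 g 0.0
```

Call:
play_rows:
  increments:
    - [[-0.4, -0.2, 0.1, 0, 0, 0, 0], [-0.6, -0.3, 0.2, 0, 0, 0, 0], [-0.6, -0.3, 0.2, 0, 0, 0, 0], [-0.6, -0.3, 0.2, 0, 0, 0, 0], [-0.6, -0.3, 0.2, 0, 0, 0, 0]]

```text
t: 0.52
position: [389.4, 482.5, 185.2]
orientation: [0.223, 0.975, -0.0, -0.0]
ft_force: [1.3, 0.3, 0.2]
opening: 0.996
grasp_force: 0.0
```

Call:
play_rows:
  increments:
    - [[-0.6, -0.3, 0.2, 0, 0, 0, 0], [-0.6, -0.3, 0.2, 0, 0, 0, 0], [-0.6, -0.3, 0.2, 0, 0, 0, 0], [-0.6, -0.3, 0.2, 0, 0, 0, 0], [-0.6, -0.3, 0.1, 0, 0, 0, 0]]

```text
t: 0.93
position: [491.3, 349.1, 139.3]
orientation: [0.223, 0.975, -0.001, -0.001]
ft_force: [0.1, 0.1, -1.1]
opening: 1.003
grasp_force: 0.0
```

Call:
play_rows:
  increments:
    - [[-0.6, -0.3, 0.1, 0, 0, 0, 0], [-0.4, -0.16, 0.1, 0, 0, 0, 0], [-0.1, 0, 0, 0, 0, 0, 0], [0, 0, 0, 0, 0, 0, 0], [0, 0, 0, 0, 0, 0, 0]]

```text
t: 1.35
position: [530.8, 306.8, 131.0]
orientation: [0.223, 0.975, 0.0, -0.0]
ft_force: [-0.2, 0.5, 0.7]
opening: 1.0
grasp_force: 0.0
```

```bash
python3 - <<'E'
from h import *
go(530,306,130)
im,P=pts("wrist");np.savez("w1.npz",im=im,P=P)
cv2.imwrite("pics/w1.png",im[...,::-1])
z=P[...,2];hsv=cv2.cvtColor(im,cv2.COLOR_RGB2HSV)
near=np.hypot(P[...,0]-530,P[...,1]-306)
for a,b,r in((4,16,45),(36,60,20)):
    m=(z>a)&(z<b)&(near<r)
    if b==16: m&=(hsv[...,1]>200)
    q=P[m]; print(len(q),np.median(q,0).round(1),cv2.minEnclosingCircle(q[:,:2].astype(np.float32)))
E
```

```text
t 1.35 p [530.8 306.8 131. ] yawY 64.18 shift [ 0.008 -0.021  0.021] turn [-0.002 -0.009 -0.   ] F [-0.2  0.5  0.7] op 1.0 g 0.0
2745 [526.1 310.4   9.5] ((530.0608520507812, 307.6248474121094), 30.041990280151367)
343 [529.  308.2  43.3] ((529.7845458984375, 307.75787353515625), 8.337353706359863)
```

View pics/w1.png

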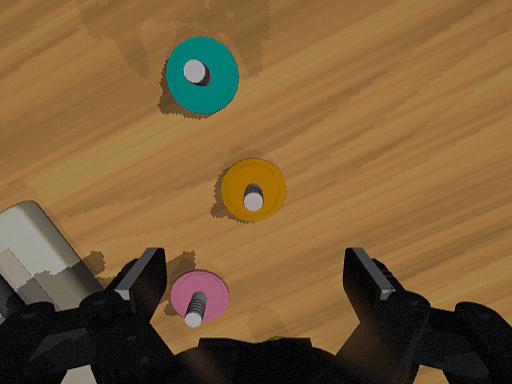

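The wrist view shows amber at (253,190) with its knob at (253,200), centred at about (530, 307.6). I'll descend and grip.

Call:
play_rows:
  increments:
    - [[0.02, 0.01, 0.3, 0, 0, 0, 0], [0, 0, 0.5, 0, 0, 0, 0], [0, 0, 0.5, 0, 0, 0, 0], [0, 0, 0.5, 0, 0, 0, 0], [0, 0, 0.3, 0, 0, 0, 0]]

```text
t: 1.82
position: [527.9, 308.3, 23.9]
orientation: [0.222, 0.975, -0.001, -0.001]
ft_force: [0.0, -0.2, 0.3]
opening: 1.002
grasp_force: 0.0
```

Call:
play_rows:
  increments:
    - [[0, 0, 0.2, 0, 0, 0, 0], [0, 0, 0.05, 0, 0, 0, 0], [0, 0, 0, 0, 0, 0, 100], [0, 0, 0, 0, 0, 0, 180], [0, 0, 0, 0, 0, 0, 255]]

```text
t: 2.23
position: [531.6, 308.4, 15.5]
orientation: [0.223, 0.975, 0.001, 0.001]
ft_force: [0.2, 0.1, -0.8]
opening: 0.606
grasp_force: 0.0
```

Call:
play_rows:
  increments:
    - [[0, 0, 0, 0, 0, 0, 255], [0, 0, 0, 0, 0, 0, 255], [0, 0, 0, 0, 0, 0, 255], [0, 0, 0, 0, 0, 0, 255], [0, 0, 0, 0, 0, 0, 255]]

```text
t: 2.65
position: [531.3, 307.8, 14.9]
orientation: [0.223, 0.975, 0.001, 0.001]
ft_force: [-0.0, 0.4, 5.5]
opening: 0.169
grasp_force: 58.6
```

```bash
python3 -c "
from h import *
go(530,307,150)"
```

```text
t 2.65 p [531.3 307.8  14.9] yawY 64.22 shift [ 0.014 -0.022 -2.702] turn [ 0.014  0.011 -0.   ] F [-0.   0.4  5.5] op 0.169 g 58.6
```

Call:
play_rows:
  increments:
    - [[0, 0, -0.1, 0, 0, 0, 255], [0, 0, -0.3, 0, 0, 0, 255], [0, 0, -0.5, 0, 0, 0, 255], [0, 0, -0.5, 0, 0, 0, 255], [0, -0.1, -0.5, 0, 0, 0, 255]]

```text
t: 3.07
position: [527.8, 303.0, 109.1]
orientation: [0.223, 0.975, -0.0, -0.001]
ft_force: [0.8, -0.2, -0.1]
opening: 0.169
grasp_force: 58.5
```

Call:
play_rows:
  increments:
    - [[-0.1, -0.2, -0.5, 0, 0, 0, 255], [-0.3, -0.4, -0.4, 0, 0, 0, 255], [-0.4, -0.5, -0.3, 0, 0, 0, 255], [-0.4, -0.5, 0, 0, 0, 0, 255], [-0.4, -0.5, 0, 0, 0, 0, 255]]

```text
t: 3.48
position: [555.4, 172.8, 170.6]
orientation: [0.223, 0.975, 0.001, 0.001]
ft_force: [0.3, -0.0, 0.1]
opening: 0.165
grasp_force: 58.5
```

Call:
play_rows:
  increments:
    - [[-0.4, -0.5, 0, 0, 0, 0, 255], [-0.4, -0.5, 0, 0, 0, 0, 255], [-0.4, -0.5, 0, 0, 0, 0, 255], [-0.4, -0.5, 0, 0, 0, 0, 255], [-0.4, -0.5, 0, 0, 0, 0, 255]]

```text
t: 3.9
position: [589.9, 16.0, 168.4]
orientation: [0.223, 0.975, -0.0, -0.001]
ft_force: [0.3, 0.3, 0.2]
opening: 0.162
grasp_force: 58.5
```

Call:
play_rows:
  increments:
    - [[-0.4, -0.5, 0, 0, 0, 0, 255], [-0.4, -0.5, 0, 0, 0, 0, 255], [-0.4, -0.5, 0, 0, 0, 0, 255], [-0.3, -0.5, 0, 0, 0, 0, 255], [-0.2, -0.4, 0, 0, 0, 0, 255]]

```text
t: 4.32
position: [614.6, -129.9, 168.3]
orientation: [0.224, 0.975, -0.0, -0.0]
ft_force: [-0.1, 0.2, -0.6]
opening: 0.165
grasp_force: 58.5
```

Call:
play_rows:
  increments:
    - [[-0.1, -0.2, 0, 0, 0, 0, 255], [0, -0.1, 0, 0, 0, 0, 255], [0, 0, 0, 0, 0, 0, 255], [0, 0, 0, 0, 0, 0, 255], [0, 0, 0, 0, 0, 0, 255]]

```text
t: 4.73
position: [612.5, -141.7, 168.7]
orientation: [0.222, 0.975, 0.0, -0.0]
ft_force: [0.5, -0.5, -0.3]
opening: 0.167
grasp_force: 58.5
```

```bash
python3 - <<'E'
from h import *
go(551,-98,170)
im,P=pts("wrist");np.savez("w2.npz",im=im,P=P)
cv2.imwrite("pics/w2.png",im[...,::-1])
z=P[...,2]
q=P[(z>54)&(z<70)&(np.hypot(P[...,0]-551,P[...,1]+98)<45)]
print(len(q),np.median(q,0).round(1),np.percentile(q[:,2],[50,90,97]),cv2.minEnclosingCircle(q[:,:2].astype(np.float32)))
q=q[q[:,2]>58]
if len(q)>5: print(len(q),cv2.minEnclosingCircle(q[:,:2].astype(np.float32)))
E
```

```text
t 4.73 p [ 612.5 -141.7  168.7] yawY 64.3 shift [ 1.487  0.254 -0.026] turn [ 0.004 -0.006  0.   ] F [ 0.5 -0.5 -0.3] op 0.167 g 58.5
1120 [547.8 -97.7  61.4] [61.38829177 62.42931924 62.8720243 ] ((550.6885375976562, -97.0088119506836), 30.608482360839844)
1018 ((550.6988525390625, -97.03197479248047), 29.988569259643555)
```

View pics/w2.png

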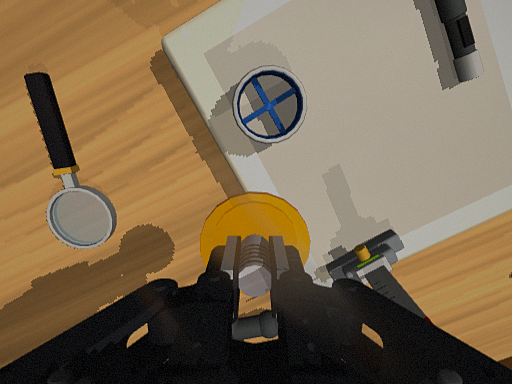

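The die is at (270,103), with the held gauge at (255,240). I'll measure the gauge's offset in the hand.

```bash
python3 - <<'E'
from h import *
from scipy.optimize import least_squares
z=np.load("w2.npz");im,P=z["im"],z["P"];hsv=cv2.cvtColor(im,cv2.COLOR_RGB2HSV)
p=np.array([612.5,-141.7,168.7])
m=(hsv[...,0]>12)&(hsv[...,0]<28)&(hsv[...,1]>200)&(np.abs(P[...,2]-162)<14)
q=P[m]; print(len(q),np.percentile(q[:,2],[5,50,95]))
m=m.astype(np.uint8)
# top-half boundary: fit circle R=30 to upper outline points per column
pts_=[]
for u in range(205,306,2):
    r=np.flatnonzero(m[:,u])
    if len(r) and r[0]<235:pts_.append(P[r[0]+1,u])
a=np.array(pts_);a=a[np.isfinite(a[:,0])]
f=least_squares(lambda c:np.hypot(a[:,0]-c[0],a[:,1]-c[1])-c[2],[612,-141,30],loss="soft_l1");print(f.x,len(a),np.median(a[:,2]))
f2=least_squares(lambda c:np.hypot(a[:,0]-c[0],a[:,1]-c[1])-29.5,[612,-141],loss="soft_l1");print(f2.x-p[:2])
# tilt: plane fit
A=np.c_[q[:,:2]-p[:2],np.ones(len(q))];print(np.linalg.lstsq(A,q[:,2],rcond=None)[0])
off=f2.x-p[:2];go(550.7-off[0],-97-off[1],110)
E
```

```text
4279 [162.26268391 163.29454502 164.2965789 ]
[ 612.72643323 -139.96678897   29.49701211] 51 163.1357507896247
[0.22952096 1.73165945]
[ 1.91137685e-03 -1.30825310e-03  1.63343613e+02]
t 4.78 p [ 612.6 -141.7  168.8] yawY 64.31 shift [1.492 0.235 1.176] turn [ 0.003 -0.003  0.   ] F [ 0.1 -0.5 -0.2] op 0.167 g 58.5
```

Call:
play_rows:
  increments:
    - [[0.3, 0.05, 0, 0, 0, 0, 255], [0.4, 0.05, 0, 0, 0, 0, 255], [0.4, 0.1, 0.1, 0, 0, 0, 255], [0.3, 0.04, 0.2, 0, 0, 0, 255], [0.1, 0, 0.3, 0, 0, 0, 255]]

```text
t: 5.2
position: [549.8, -97.5, 139.9]
orientation: [0.222, 0.975, 0.0, 0.001]
ft_force: [0.1, -0.8, 0.5]
opening: 0.167
grasp_force: 58.5
```

Call:
play_rows:
  increments:
    - [[0, 0, 0.4, 0, 0, 0, 255], [0, 0, 0.3, 0, 0, 0, 255], [0, 0, 0.2, 0, 0, 0, 255], [0, 0, 0, 0, 0, 0, 255], [0, 0, 0, 0, 0, 0, 255]]

```text
t: 5.62
position: [550.2, -99.1, 93.5]
orientation: [0.223, 0.975, 0.0, -0.001]
ft_force: [0.5, -0.5, 0.2]
opening: 0.166
grasp_force: 58.5
```

```bash
python3 - <<'E'
from h import *
from scipy.optimize import least_squares
go(550.5,-98.7,76)
def fit(a,R): return least_squares(lambda c:np.hypot(a[:,0]-c[0],a[:,1]-c[1])-R,np.median(a[:,:2],0),loss="soft_l1",f_scale=.5)
for n in("side","top"):
    im,P=pts(n);hsv=cv2.cvtColor(im,cv2.COLOR_RGB2HSV)
    cv2.imwrite(f"pics/{n}3.png",im[...,::-1])
    m=(hsv[...,0]>10)&(hsv[...,0]<28)&(hsv[...,1]>180)&(np.hypot(P[...,0]-551,P[...,1]+98)<50)&(P[...,2]>64)
    q=P[m];print(n,len(q),np.median(q,0) if len(q) else 0, cv2.minEnclosingCircle(q[:,:2].astype(np.float32)) if len(q) else 0)
    if n=="side":
        r,c=np.argwhere(m).mean(0).astype(int);print(r,c)
        cv2.imwrite("pics/side3c.png",cv2.resize(im[r-45:r+45,c-60:c+60,::-1],(720,540),interpolation=cv2.INTER_CUBIC))
E
```

```text
t 5.62 p [550.2 -99.1  93.5] yawY 64.28 shift [-0.003  0.009  0.35 ] turn [-0.002 -0.01  -0.   ] F [ 0.5 -0.5  0.2] op 0.166 g 58.5
side 243 [545.78872017 -87.47145162  89.06240045] ((547.6887817382812, -104.06344604492188), 41.686214447021484)
183 258
top 42 [531.12532404 -83.01520508  88.65770435] ((534.4986572265625, -88.69534301757812), 21.788619995117188)
```

View pics/side3c.png

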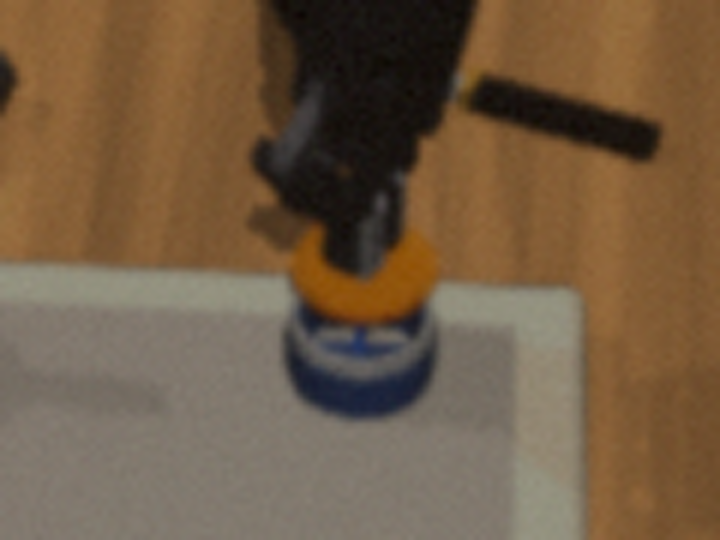

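In the side view the flange spans x 290–437 and the die 284–437, so the two line up within about 1 mm. I'll lower gently.

Call:
play_rows:
  increments:
    - [[-0.01, 0.01, 0.1, 0, 0, 0, 255], [0, 0, 0.1, 0, 0, 0, 255], [0, 0, 0.06, 0, 0, 0, 255], [0, 0, 0.04, 0, 0, 0, 255], [0, 0, 0, 0, 0, 0, 255]]

```text
t: 6.13
position: [550.5, -99.4, 78.0]
orientation: [0.223, 0.975, -0.0, -0.001]
ft_force: [-0.4, -0.3, 0.2]
opening: 0.165
grasp_force: 58.5
```

Call:
play_rows:
  increments:
    - [[0, 0, 0.02, 0, 0, 0, 255], [0, 0, 0.02, 0, 0, 0, 255], [0, 0, 0.02, 0, 0, 0, 255], [0, 0, 0, 0, 0, 0, 255], [0, 0, 0, 0, 0, 0, 255]]

```text
t: 6.55
position: [551.1, -99.5, 75.8]
orientation: [0.223, 0.975, -0.0, -0.0]
ft_force: [0.1, 0.2, -0.9]
opening: 0.17
grasp_force: 58.5
```

Call:
play_rows:
  increments:
    - [[0, 0, 0.02, 0, 0, 0, 255], [0, 0, 0.02, 0, 0, 0, 255], [0, 0, 0, 0, 0, 0, 255], [0, 0, 0, 0, 0, 0, 255]]

```text
t: 6.88
position: [551.0, -99.4, 73.7]
orientation: [0.223, 0.975, 0.0, -0.0]
ft_force: [-0.8, -0.5, -1.1]
opening: 0.16
grasp_force: 58.5
```

Call:
play_rows:
  increments:
    - [[0, 0, 0.02, 0, 0, 0, 255], [0, 0, 0, 0, 0, 0, 255], [0, 0, 0, 0, 0, 0, 255]]

```text
t: 7.13
position: [551.0, -99.4, 72.7]
orientation: [0.223, 0.975, 0.0, -0.0]
ft_force: [0.5, 0.5, -0.5]
opening: 0.163
grasp_force: 58.5
```

Call:
play_rows:
  increments:
    - [[0, 0, 0.01, 0, 0, 0, 255], [0, 0, 0.01, 0, 0, 0, 255], [0, 0, 0, 0, 0, 0, 255], [0, 0, 0, 0, 0, 0, 255]]

```text
t: 7.47
position: [551.2, -99.5, 72.0]
orientation: [0.223, 0.975, -0.0, 0.0]
ft_force: [-0.6, 0.3, 2.3]
opening: 0.166
grasp_force: 58.6
```

```bash
python3 - <<'E'
from h import *
go(551,-99,72)
im,P=pts("side")
cv2.imwrite("pics/side4c.png",cv2.resize(im[143:233,198:318,::-1],(720,540),interpolation=cv2.INTER_CUBIC))
E
```

```text
t 7.47 p [551.2 -99.5  72. ] yawY 64.23 shift [0.007 0.008 0.   ] turn [ 0.     0.002 -0.   ] F [-0.6  0.3  2.3] op 0.166 g 58.6
```

View pics/side4c.png

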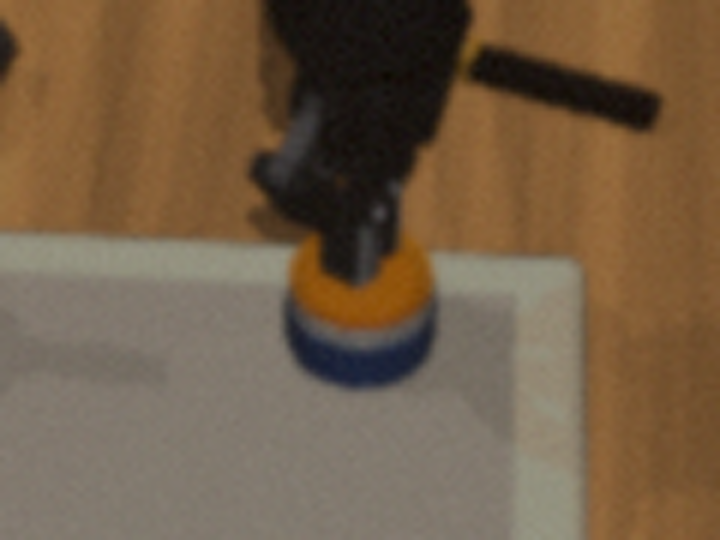

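The contact force is 2.3 N at the expected height, and the flange sits on the bright edge at (360,310) in the crop. I'll release and lift.

Call:
play_rows:
  increments:
    - [[0, 0, 0, 0, 0, 0, 180], [0, 0, 0, 0, 0, 0, 140], [0, 0, 0, 0, 0, 0, 100], [0, 0, 0, 0, 0, 0, 60], [0, 0, 0, 0, 0, 0, 60]]

```text
t: 7.93
position: [551.0, -99.5, 71.7]
orientation: [0.223, 0.975, -0.0, -0.0]
ft_force: [0.1, -0.1, -0.9]
opening: 0.764
grasp_force: 0.0
```

Call:
play_rows:
  increments:
    - [[0, 0, 0, 0, 0, 0, 60], [0, 0, -0.1, 0, 0, 0, 60], [0, 0, -0.3, 0, 0, 0, 60], [0, 0, -0.5, 0, 0, 0, 60], [0, 0, -0.5, 0, 0, 0, 60]]

```text
t: 8.35
position: [550.0, -99.3, 141.8]
orientation: [0.223, 0.975, -0.0, -0.001]
ft_force: [-0.2, -0.5, 0.6]
opening: 0.763
grasp_force: 0.0
```

Call:
play_rows:
  increments:
    - [[0, 0, -0.4, 0, 0, 0, 60], [0, 0, -0.2, 0, 0, 0, 60], [0, 0, 0, 0, 0, 0, 60], [0, 0, 0, 0, 0, 0, 60]]

```text
t: 8.68
position: [551.3, -99.5, 172.0]
orientation: [0.223, 0.975, -0.0, 0.001]
ft_force: [0.4, -0.8, -1.3]
opening: 0.767
grasp_force: 0.0
```

```bash
python3 - <<'E'
from h import *
go(499,-302.5,130,71.4)
im,P=pts("wrist");cv2.imwrite("pics/w5.png",im[...,::-1])
z=P[...,2];n=np.hypot(P[...,0]-551,P[...,1]+98)
for a,b,r in((62,74,40),(88,110,20),(35,58,40)):
    q=P[(z>a)&(z<b)&(n<r)]
    if len(q): 
        A=np.c_[q[:,:2]-[551,-98],np.ones(len(q))]
        print(len(q),np.percentile(q[:,2],[5,50,95]).round(1),cv2.minEnclosingCircle(q[:,:2].astype(np.float32)),np.linalg.lstsq(A,q[:,2],rcond=None)[0].round(3))
for nm in("top","side"):
  im,P=pts(nm);z=P[...,2];hsv=cv2.cvtColor(im,cv2.COLOR_RGB2HSV);H=hsv[...,0]
  m=((H<8)|(H>170))&(hsv[...,1]>120)&(np.hypot(P[...,0]-723,P[...,1]+71)<30)&(z>120)
  q=P[m];print(nm,len(q),np.sort(q[:,2]).round(0)[-6:] if len(q) else 0)
E
```

```text
t 8.68 p [551.3 -99.5 172. ] yawY 64.23 shift [-0.823 -4.11   0.84 ] turn [ 1.000e-03  1.000e-02 -1.195e+00] F [ 0.4 -0.8 -1.3] op 0.767 g 0.0
3156 [65.5 66.6 67.8] ((550.9479370117188, -97.06944274902344), 30.10833740234375) [ 2.0000e-03 -3.0000e-03  6.6666e+01]
427 [ 90.2 100.4 101.6] ((550.9248657226562, -97.49530029296875), 8.351705551147461) [ 0.323 -0.127 99.725]
270 [37.2 51.9 57.3] ((544.8270263671875, -92.97703552246094), 29.574466705322266) [ 0.274 -0.125 57.498]
top 13 [143. 144. 144. 145. 148. 149.]
side 18 [148. 148. 148. 149. 149. 149.]
```

The gauge is seated flat: flange top at 66.6 mm, no tilt, and the die still at (551,-97). Next I take a look at the red tip on the way.

Call:
play_rows:
  increments:
    - [[-0.2, 0, 0, 0, 0, 0, 60], [-0.5, 0, 0, 0, 0, 0, 60], [-0.6, 0, 0, 0, 0, 0, 60], [-0.6, 0, 0, 0, 0, 0, 60], [-0.5, 0.05, 0, 0, 0, 0, 60]]

```text
t: 9.25
position: [661.7, -150.7, 170.3]
orientation: [0.223, 0.975, -0.0, -0.0]
ft_force: [-0.4, 0.0, 0.5]
opening: 0.766
grasp_force: 0.0
```

Call:
play_rows:
  increments:
    - [[-0.3, 0, 0, 0, 0, 0, 60], [-0.05, 0, 0, 0, 0, 0, 60], [0, 0, 0, 0, 0, 0, 60], [0, 0, 0, 0, 0, 0, 60], [0, 0, 0, 0, 0, 0, 60]]

```text
t: 9.67
position: [674.8, -156.6, 171.0]
orientation: [0.223, 0.975, 0.0, -0.001]
ft_force: [-0.6, -0.3, 0.1]
opening: 0.766
grasp_force: 0.0
```

```bash
python3 - <<'E'
from h import *
go(499,-302.5,130,71.4)
im,P=pts("wrist");cv2.imwrite("pics/w6.png",im[...,::-1])
z=P[...,2];hsv=cv2.cvtColor(im,cv2.COLOR_RGB2HSV);H=hsv[...,0]
m=((H<8)|(H>170))&(hsv[...,1]>120)&(np.hypot(P[...,0]-723,P[...,1]+71)<40)&(z>110)
q=P[m];print(len(q));
if len(q):print(np.percentile(q[:,2],[0,10,50,80,90,95,100]).round(1),np.argwhere(m).mean(0)); t=q[q[:,2]>np.percentile(q[:,2],80)];print(t.mean(0))
m=(np.hypot(P[...,0]-640,P[...,1]-0)<40);print("slab",np.nanmedian(z[m]),m.sum())
E
```

```text
t 9.67 p [ 674.8 -156.6  171. ] yawY 64.24 shift [ 1.897 -4.157  0.825] turn [-0.002 -0.018 -1.194] F [-0.6 -0.3  0.1] op 0.766 g 0.0
519
[136.9 139.5 145.4 147.4 148.2 236.9 254.4] [250.27552987 413.91907514]
[713.33817748 -81.67140922 184.39486424]
slab 29.972193685796697 6937
```

View pics/w6.png

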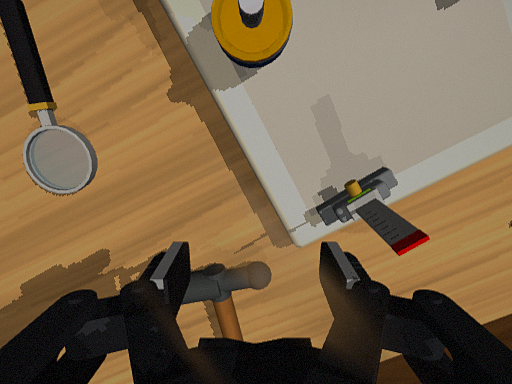

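The red tip is at (412,243), with a bright top end and a darker front face. The lens is at (60,158).

```bash
python3 - <<'E'
from h import *
im,P=pts("wrist");z=P[...,2];hsv=cv2.cvtColor(im,cv2.COLOR_RGB2HSV);H=hsv[...,0]
m=((H<8)|(H>170))&(hsv[...,1]>120)&(np.hypot(P[...,0]-723,P[...,1]+71)<20)&(z>110)&(z<160)
V=hsv[...,2];print(np.percentile(V[m],[10,30,50,70,90]))
for lo in(120,150,180,210):
    q=P[m&(V>lo)]
    if len(q)>5: print(lo,len(q),np.median(q,0).round(1),q[:,2].std().round(2))
E
```

```text
[ 51.   57.   60.  118.8 177. ]
120 141 [723.8 -71.7 147.4] 0.56
150 137 [723.8 -71.3 147.4] 0.57
180 23 [723.5 -74.9 147.5] 0.52
```

Call:
play_rows:
  increments:
    - [[0.1, -0.3, 0, 0, 0, 0, 60], [0.2, -0.5, 0, 0, 0, 0, 30], [0.3, -0.6, 0, 0, 0, 0, 0], [0.3, -0.6, 0.1, 0, 0, 0, 0], [0.3, -0.6, 0.1, 0, 0, 0, 0]]

```text
t: 10.18
position: [563.7, -248.9, 162.5]
orientation: [0.223, 0.975, -0.0, 0.001]
ft_force: [0.1, -1.4, 0.2]
opening: 1.001
grasp_force: 0.0
```

Call:
play_rows:
  increments:
    - [[0.3, -0.6, 0.2, 0, 0, 0, 0], [0.2, -0.5, 0.2, 0, 0, 0, 0], [0.2, -0.4, 0.2, 0, 0, 0, 0], [0, -0.06, 0, 0, 0, -0.6, 0], [0, 0, 0, 0, 0, -0.6, 0]]

```text
t: 10.6
position: [496.8, -304.0, 131.1]
orientation: [0.161, 0.987, 0.0, -0.001]
ft_force: [0.1, 0.4, -0.3]
opening: 1.0
grasp_force: 0.0
```

Call:
play_rows:
  increments:
    - [[0, 0, 0, 0, 0, 0, 0], [0, 0, 0, 0, 0, 0, 0], [0, 0, 0, 0, 0, 0, 0]]

```text
t: 10.85
position: [499.8, -303.0, 132.2]
orientation: [0.162, 0.987, -0.0, 0.0]
ft_force: [-0.2, -0.4, -0.1]
opening: 1.0
grasp_force: 0.0
```

```bash
python3 - <<'E'
from h import *
go(499,-302.5,130,71.4)
im,P=pts("wrist");np.savez("w7.npz",im=im,P=P);cv2.imwrite("pics/w7.png",im[...,::-1])
z=P[...,2];hsv=cv2.cvtColor(im,cv2.COLOR_RGB2HSV)
n=np.hypot(P[...,0]-566,P[...,1]+325)
q=P[(z>8)&(z<16)&(n<50)&(hsv[...,1]<70)];c,r=cv2.minEnclosingCircle(q[:,:2].astype(np.float32));print("lens",len(q),c,r)
m=(hsv[...,2]<70)&(z>10)&(z<17)&(np.hypot(P[...,0]-472,P[...,1]+293)<65)
q=P[m][:,:2];vx=cv2.minAreaRect(q.astype(np.float32));print(len(q),vx,np.median(P[m][:,2]))
l=cv2.fitLine(q.astype(np.float32),cv2.DIST_HUBER,0,.01,.01).ravel();print(l,np.degrees(np.arctan2(l[1],l[0])))
E
```

```text
t 10.85 p [ 499.8 -303.   132.2] yawY 71.35 shift [0.018 0.005 0.044] turn [-0.002  0.006 -0.008] F [-0.2 -0.4 -0.1] op 1.0 g 0.0
lens 2669 (561.7739868164062, -323.1790771484375) 41.5173454284668
1926 ((472.5014953613281, -294.34503173828125), (17.841506958007812, 89.5318374633789), 72.27413940429688) 13.28665178357761
[ 9.6211147e-01 -2.7265632e-01  4.6807394e+02 -2.9251236e+02] -15.822393
```

View pics/w7.png

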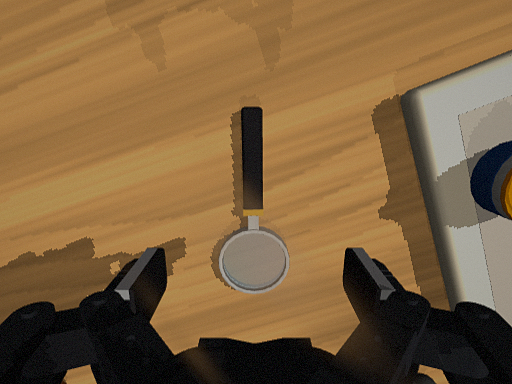

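The hand lens handle is centred at (252,158) and the lens at (254,261). The grip point is about (502,-304) with yaw 72.3°. I'll descend.

Call:
play_rows:
  increments:
    - [[-0.05, -0.02, 0.3, 0, 0, -0.15, 0], [0, 0, 0.5, 0, 0, 0, 0], [0, 0, 0.5, 0, 0, 0, 0], [0, 0, 0.5, 0, 0, 0, 0], [0, 0, 0.3, 0, 0, 0, 0]]

```text
t: 11.32
position: [500.9, -303.5, 24.2]
orientation: [0.154, 0.988, 0.001, -0.001]
ft_force: [-0.1, 0.5, -0.0]
opening: 1.002
grasp_force: 0.0
```

Call:
play_rows:
  increments:
    - [[0, 0, 0.2, 0, 0, 0, 0], [0, 0, 0.1, 0, 0, 0, 0], [0, 0, 0, 0, 0, 0, 0], [0, 0, 0, 0, 0, 0, 0], [0, 0, 0, 0, 0, 0, 0]]

```text
t: 11.73
position: [503.2, -305.5, 13.2]
orientation: [0.154, 0.988, -0.001, 0.001]
ft_force: [-0.5, 0.1, 0.2]
opening: 1.0
grasp_force: 0.0
```

```bash
python3 -c "
from h import *
go(501.9,-304.8,2,72.3)"
```

```text
t 11.73 p [ 503.2 -305.5   13.2] yawY 72.33 shift [0.029 0.005 0.224] turn [-0.007  0.023  0.005] F [-0.5  0.1  0.2] op 1.0 g 0.0
```

Call:
play_rows:
  increments:
    - [[0.02, 0, 0.1, 0, 0, 0, 60], [0, 0, 0.08, 0, 0, 0, 120], [0, 0, 0.04, 0, 0, 0, 160], [0, 0, 0, 0, 0, 0, 160], [0, 0, 0, 0, 0, 0, 160]]

```text
t: 12.15
position: [500.9, -304.3, 0.6]
orientation: [0.154, 0.988, 0.0, -0.0]
ft_force: [0.3, 0.4, 0.1]
opening: 0.375
grasp_force: 0.0
```

Call:
play_rows:
  increments:
    - [[0, 0, 0, 0, 0, 0, 190], [0, 0, 0, 0, 0, 0, 220], [0, 0, 0, 0, 0, 0, 255], [0, 0, 0, 0, 0, 0, 255], [0, 0, 0, 0, 0, 0, 255]]

```text
t: 12.57
position: [501.4, -304.7, 1.1]
orientation: [0.154, 0.988, -0.0, 0.0]
ft_force: [0.1, -0.6, 3.3]
opening: 0.191
grasp_force: 61.0
```

```bash
python3 -c "
from h import *
go(501.9,-304.8,2,72.3)"
```

```text
t 12.57 p [ 501.4 -304.7    1.1] yawY 72.33 shift [-0.011  0.001 -0.017] turn [-0.002  0.007  0.005] F [ 0.1 -0.6  3.3] op 0.191 g 61.0
```

Call:
play_rows:
  increments:
    - [[0, 0, -0.1, 0, 0, 0, 255], [0, 0, -0.3, 0, 0, 0, 255], [0, 0, -0.4, 0, 0, 0, 255], [0, 0, -0.5, 0, 0, 0, 255], [0, 0, -0.5, 0, 0, 0, 255]]

```text
t: 12.98
position: [500.0, -303.7, 90.7]
orientation: [0.154, 0.988, 0.001, -0.001]
ft_force: [-0.2, -0.6, -1.2]
opening: 0.189
grasp_force: 60.7
```

Call:
play_rows:
  increments:
    - [[0, 0, -0.5, 0, 0, 0, 255], [0, 0, -0.4, 0, 0, 0, 255], [0, 0.1, -0.2, 0, 0, 0, 255], [0.1, 0.2, -0.1, 0, 0, 0, 255], [0.1, 0.3, 0, 0, 0, 0, 255]]

```text
t: 13.4
position: [500.8, -272.7, 151.6]
orientation: [0.154, 0.988, -0.0, 0.001]
ft_force: [0.2, 0.4, -1.0]
opening: 0.194
grasp_force: 60.7
```

Call:
play_rows:
  increments:
    - [[0.2, 0.4, 0, 0, 0, 0, 255], [0.2, 0.5, 0, 0, 0, 0, 255], [0.2, 0.5, 0, 0, 0, 0, 255], [0.2, 0.5, 0, 0, 0, 0, 255], [0.2, 0.5, 0, 0, 0, 0, 255]]

```text
t: 13.82
position: [487.0, -140.2, 148.2]
orientation: [0.153, 0.988, 0.001, -0.002]
ft_force: [0.8, 0.3, -0.7]
opening: 0.189
grasp_force: 60.7
```

Call:
play_rows:
  increments:
    - [[0.2, 0.5, 0, 0, 0, 0, 255], [0.2, 0.4, 0, 0, 0, 0, 255], [0.1, 0.2, 0, 0, 0, 0, 255], [0, 0.1, 0, 0, 0, 0, 255], [0, 0, 0, 0, 0, 0, 255]]

```text
t: 14.23
position: [483.1, -77.2, 149.7]
orientation: [0.153, 0.988, 0.0, -0.001]
ft_force: [0.1, -0.3, -1.6]
opening: 0.194
grasp_force: 60.7
```

Call:
play_rows:
  increments:
    - [[0, 0, 0, 0, 0, 0, 255], [0, 0, 0, 0, 0, 0, 255], [0, 0, 0, 0, 0, 0, 255], [0, 0, 0, 0, 0, 0, 255], [0, 0, 0, 0, 0, 0, 255]]

```text
t: 14.65
position: [484.0, -79.3, 150.8]
orientation: [0.154, 0.988, -0.0, 0.0]
ft_force: [-0.2, -0.3, -1.1]
opening: 0.195
grasp_force: 60.7
```

```bash
python3 - <<'E'
from h import *
go(483.3,-77.1,142.8,72.3)
for n in("top","side"):
    im,P=pts(n);np.savez(n+"8.npz",im=im,P=P)
    z=P[...,2];hsv=cv2.cvtColor(im,cv2.COLOR_RGB2HSV)
    m=(np.hypot(P[...,0]-551,P[...,1]+98)<42)&(z>125)&(z<170)
    q=P[m];c,r=cv2.minEnclosingCircle(q[:,:2].astype(np.float32))
    A=np.c_[q[:,:2]-np.array(c),np.ones(len(q))]
    f=np.linalg.lstsq(A,q[:,2],rcond=None)[0]
    print(n,len(q),np.median(q,0).round(1),np.round(c,1),round(r,1),f.round(3),"std",np.std(q[:,2]-A@f).round(2))
im=np.load("side8.npz")["im"][120:225,188:328,::-1];cv2.imwrite("pics/s8.png",cv2.resize(im,(800,600),interpolation=cv2.INTER_CUBIC))
E
```

```text
t 14.65 p [484.  -79.3 150.8] yawY 72.26 shift [0.026 0.038 0.16 ] turn [-0.001  0.001 -0.007] F [-0.2 -0.3 -1.1] op 0.195 g 60.7
top 123 [ 575.7 -107.3  158.4] [ 569.1 -104.5] 29.2 [-1.00000e-03  7.00000e-03  1.58601e+02] std 2.9
side 584 [549.9 -95.  159.2] [ 547.2 -100. ] 38.7 [-4.00000e-03 -3.30000e-02  1.59117e+02] std 2.49
```

View pics/s8.png

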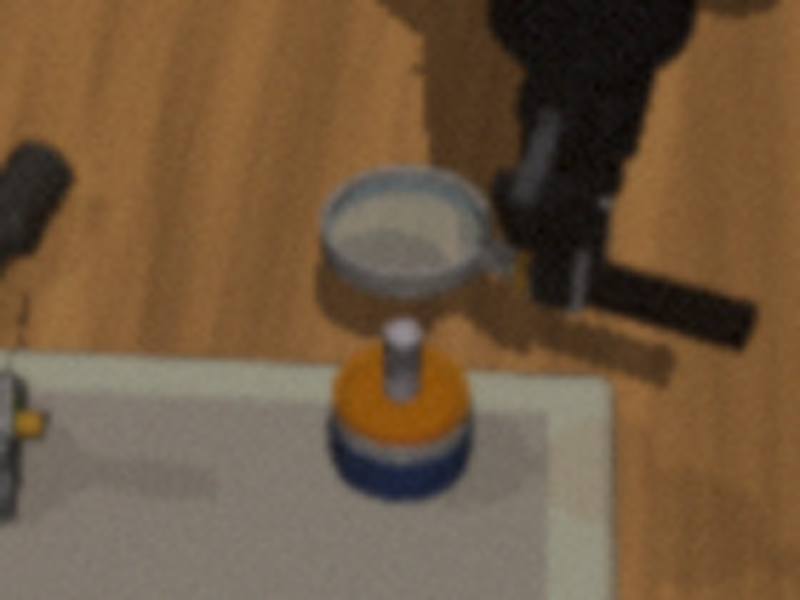

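The side view shows the lens at (407,232), level and centred over the knob at (402,335) allowing for perspective. Final correction: a small shift and lower to focus height.

Call:
play_rows:
  increments:
    - [[0.02, 0.02, 0.05, 0, 0, 0, 255], [0.01, 0.02, 0.06, 0, 0, 0, 255], [0, 0, 0.05, 0, 0, 0, 255], [0, 0, 0, 0, 0, 0, 255], [0, 0, 0, 0, 0, 0, 255]]

```text
t: 15.17
position: [482.7, -76.1, 142.4]
orientation: [0.154, 0.988, 0.0, -0.0]
ft_force: [0.9, 0.7, -1.0]
opening: 0.194
grasp_force: 60.7
```

Call:
play_rows:
  increments:
    - [[0, 0, 0, 0, 0, 0, 255], [0, 0, 0, 0, 0, 0, 255], [0, 0, 0, 0, 0, 0, 255], [0, 0, 0, 0, 0, 0, 255], [0, 0, 0, 0, 0, 0, 255]]

```text
t: 15.58
position: [483.1, -76.2, 142.9]
orientation: [0.154, 0.988, 0.0, 0.0]
ft_force: [0.2, -0.0, -1.4]
opening: 0.19
grasp_force: 60.7
```

```bash
python3 - <<'E'
from h import *
from scipy.optimize import least_squares
go(483.3,-77.1,142.8,72.3)
Q=[];D=[]
for _ in range(6):
    im,P=pts("side");z=P[...,2]
    q=P[(np.hypot(P[...,0]-551,P[...,1]+98)<45)&(z>125)&(z<165)&((P[...,0]-551)*.953-(P[...,1]+98)*.304>-33)];Q.append(q)
    H=cv2.cvtColor(im,cv2.COLOR_RGB2HSV);m=(H[...,0]>10)&(H[...,0]<28)&(H[...,1]>180)&(z>60)&(z<75)&(np.hypot(P[...,0]-551,P[...,1]+98)<35);D.append(P[m])
for n,q in(("lens",np.vstack(Q)),("gauge",np.vstack(D))):
    a=np.radians(np.arange(0,360,10));c=np.median(q[:,:2],0)
    w=[(np.percentile((q[:,:2]-c)@[np.cos(t),np.sin(t)],99.5)) for t in a]
    M=np.c_[np.cos(a),np.sin(a),np.ones(36)];f=np.linalg.lstsq(M,w,rcond=None)[0];c=c+f[:2]
    A=np.c_[q[:,:2]-c,np.ones(len(q))];print(n,len(q),c.round(1),f[2].round(1),np.linalg.lstsq(A,q[:,2],rcond=None)[0].round(3))
E
```

```text
t 15.58 p [483.1 -76.2 142.9] yawY 72.33 shift [-0.009 -0.015  0.002] turn [0.    0.002 0.005] F [ 0.2 -0.  -1.4] op 0.19 g 60.7
lens 3293 [550.7 -96.3] 34.0 [-1.00000e-03 -2.90000e-02  1.51057e+02]
gauge 1474 [550.7 -97.5] 28.4 [-0.0000e+00  3.0000e-03  6.7542e+01]
```

```bash
python3 -c "
from bench import workorder
print(workorder.sign_off())"
```

```text
the job is handed in; nothing more can be done
None
```

The job is handed in: the gauge sits flat in the die with no shift seen, and the lens is held level, centred within about 1–2 mm of it, its middle at about 147.8 mm against about 147.5 mm measured for the red tip.

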